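# Seat a check disc in the sample stage and swing the keeper over it

## Robot

A 6-joint arm with a two-finger parallel gripper is mounted at the origin on the work surface. World frame = base frame: x ahead of the robot, y to its left, z up, the work surface at z = 0. Lengths are in m, angles in rad, forces in N, time in s.
With the tool pointing down it reaches from about 0.35 to 0.875 m from the base axis. Payload 4.2 kg.
Tool frame: the origin (TCP) lies midway between the tips of the shut fingers; the grasp point (between the pads) lies 19 mm behind it; x points along the fingers, y is the direction in which the jaws open and shut, and the axes are right-handed (so a half turn about x gives the same grasp; the last joint's range is limited). The gripper opens to 85 mm and grips with 20 to 120 N. Pads are 22 mm wide; open, the fingers measure 114 mm over their backs; the gripper's body (76 mm by 85 mm) begins 54 mm behind the grasp point. The pads swing forward as they close: fully open they stand 13 mm farther back than shut.
Start: joints at [1.488, 0.385, 0.008, 0, -1.194, -0.259], TCP at [0.209, 0.589, 0.231] pointing down, gripper open.
Joint ranges: [-3.14, 3.14], [-1.21, 2.06], [-1.07, 1.41], [-3.16, 2.05], [-2.99, -0.16], [-3.1, 3.1]. Speed limits (rad/s): [2.79, 2.79, 3.14, 3.14, 3.14, 3.14].

## Interface

Orientations are given as a unit quaternion [w, x, y, z].
In Python, from cell import env gives the robot as it stands.
- The arm moves only by the shell command python3 -m pendant 'ROWS' [FORCE]. ROWS is JSON, a list of rows, each a list of 3 entries, a list of its own where there are three numbers: the turn, a rotation vector about the world's x, y, z in degrees, then the shift along the world's x, y, z in cm, then the finger opening in cm, from 0 to 8.54. A call has 1 to 20 rows; each row shifts and turns the pose as measured when the row begins; what a row does not reach is not made up. A row lasts 1/12 s, in which the tool goes at most 41.7 mm and 7.16 degrees, less where a joint would pass 70% of its speed; a pose out of reach is approached as far as the arm can. A call with a gripper value outside its range is refused whole. The fingers move at their own pace and stop on an object; FORCE is the grip in N (left out, the last holds). Time passes only in rows, so rows that do not move let the fingers close. It gives the time, the measured TCP pose, the force and the opening at its end, in the units of the state.
- env.observe(): the state, without advancing time (a new reading comes with each control period).
- env.grab_frame(name): name is "side" or "top" or "wrist"; returns the picture (400x640x3 uint8, red, green, blue); there is no depth.
- env.calibration(name): a dict with "intrinsics" (3x3 intrinsics, pixels), "rvec" (rotation vector, rad) and "tvec" (3), from world to camera coordinates, as OpenCV has them. Camera axes: x right, y down, z forward; pixel columns grow to the right and rows downward; lengths in m; the calibration is good to about 2 mm. A picture is of the moment at which its call begins: read the wrist's pose just before it. calibration takes no time and is no camera call; for the wrist camera it gives the pose at the moment of the call.
- env.finish_job(): hands the job in, once; it reports no verdict.
The state is a dict: "t": time; "joints": joint angles; "dq": joint speeds; "tau": joint torques, N m; "position": TCP position; "tcp_rot": TCP orientation; "ft_force": force on the tool from outside, world axes, zero at the start; "torque": the same for the moment, N m; "grip_width": finger opening in m.
Only numpy, scipy, OpenCV 4.12 (cv2) and the standard library are available. Lean on these libraries where they do the work, as an engineer would, in place of code of your own. Each camera call takes 0.05 s, during which the arm holds its last target. There are 200 camera calls.

## Task

With a fingertip, push the loose brass disc across the top of the aluminium sample stage until it drops into the round recess and lies flat in it. Then push the steel keeper by its pin round over the seated disc, all the way to its stop, and leave it there with the robot clear. Push only: do not lift the disc or press hard on it, and leave the flask, the jar and the weight where they stand.

Things in the scene. Friction and masses are not known exactly. Their poses are not given: they have to be found in the camera images.
- disc: Loose plain brass disc, 40 mm diameter, 6 mm thick, about 64 g. Origin at the centre of its underside, z up out of its face. It starts lying flat on top of the stage, on the side of the recess towards the stage's -x end.
- stage: Fixed flat aluminium plate, 200 mm along its x, 140 mm along its y, 14 mm thick, lying on the bench; top face smooth and without a lip. Origin at the centre of its underside, z up. It stands turned about the vertical differently each time, its +x end more or less away from the robot. A single round recess is sunk in its top, centred at x +45, y 0 mm.
- stage_hole0 (a point): Centre of the recess's mouth, level with the stage's top (14 mm above the bench). The recess is 44 mm in diameter and 7 mm deep with a flat dark-lined floor, so the disc drops in with 2 mm play all round and then lies 1 mm below the stage's top.
- keeper (a joint): Angle of the steel keeper bar about its upright pivot. 0: the bar points along the stage's +x, beside the recess; it grows clockwise seen from above to its stop at 1.571 rad, where the bar points along the stage's -y, across the seated disc. Starts between 0 and 0.45. Friction (about 1 N at the pin) holds it where it is left.
- keeper_pin (a point): Centre of the top of the keeper's upright round steel pin, 10 mm diameter, standing 20 mm up from the bar, its top 40 mm above the bench (26 mm above the stage's top); the pin is 40 mm from the pivot axis. Push its side to swing the keeper. With the keeper at its stop the pin stands above the recess, 5 mm to the stage's +y side of its centre.
- keeper_pivot (a point): The keeper's pivot axis at the height of the stage's top, 45 mm to the stage's +y side of the recess's centre; a boss of 18 mm diameter stands 10.5 mm up there. The keeper is a flat bar reaching 50 mm from the axis, 12 mm wide, 4 mm thick, its underside 2 mm above the stage's top: it passes over the seated disc, not over a disc lying on the stage.
- flask: Bystander: conical glass flask, 76 mm across the foot, 116 mm tall, standing on the bench on the stage's +y side. Origin at the centre of its underside.
- jar: Bystander: pale jar with a blue cap, 44 mm diameter, 60 mm tall, on the bench on the stage's -y side. Origin at the centre of its underside.
- weight: Bystander: knobbed steel balance weight, 32 mm diameter, 43 mm tall, on the bench on the stage's -y side. Origin at the centre of its underside.

How it is judged:
By the outcome, as a careful person would: the job done as asked, in the order asked, and still so for the second after the job is handed in, with the robot touching nothing.
It also fails if it takes over 58 s, if anything falls off the work surface, if the arm or the gripper's body presses on something with over 40 N, if the wrist force passes 120 N, or if a joint passes its speed limit or range.

## Working session

There is one attempt and no reset: what is moved stays moved. The work goes in short steps, Python scripts to look and compute and a shell command to move; the robot and the scene stay as the last step left them, time stands still between calls to the robot, and variables do not carry over. Pictures are saved under pics/ and viewed, about 8 in all and at most 12, crops included, and the job is handed in when it is done.

```bash
mkdir -p pics; cat > h.py <<'E'
import numpy as np, cv2
from cell import env
def save(cam,name):
    im=env.grab_frame(cam); cv2.imwrite(f'pics/{name}.png',im[:,:,::-1]); return im
def cal(cam):
    c=env.calibration(cam); return np.array(c['intrinsics'],float),np.array(c['rvec'],float),np.array(c['tvec'],float)
def px2w(cam,uv,z,c=None):
    K,r,t=c or cal(cam); R=cv2.Rodrigues(r)[0]
    out=[]
    for (u,v),zz in zip(np.atleast_2d(uv),np.broadcast_to(z,len(np.atleast_2d(uv)))):
        d=R.T@np.linalg.inv(K)@[u,v,1]; o=-R.T@t.ravel(); out.append(o+d*(zz-o[2])/d[2])
    return np.array(out)
def w2px(cam,P,c=None):
    K,r,t=c or cal(cam); return cv2.projectPoints(np.atleast_2d(P).astype(float),r,t,K,None)[0][:,0]
E
python3 - <<'E'
from h import *
a=save('top','top0'); b=save('side','side0')
cv2.imwrite('pics/both0.png',np.vstack([a,b])[:,:,::-1][:, :])
s=env.observe(); print(s['t'],s['position'],s['tcp_rot'],s['ft_force'])
for c in('top','side'):
    K,r,t=cal(c);print(c,K[0,0],(-cv2.Rodrigues(r)[0].T@t.ravel()))
E
```

```text
0.1 [0.20930879 0.58835127 0.23032151] [ 0.11962612 -0.69671599  0.12101662  0.69687258] [-0.03172045 -0.41157628 -0.24004319]
top 414.579179077593 [0.45497477 0.04867367 0.80494051]
side 459.0010343578612 [ 0.5311629  -0.70336901  0.48439773]
```

View pics/top0.png

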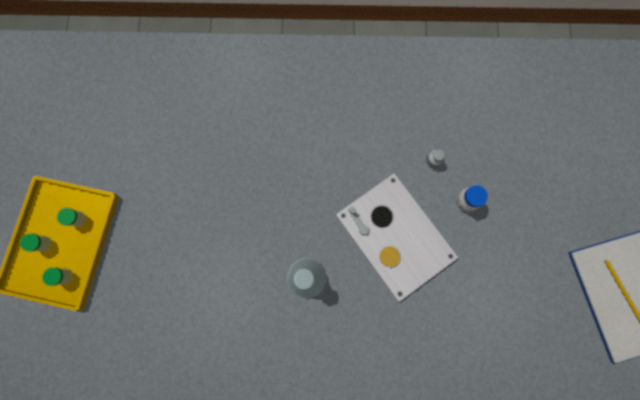

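View pics/side0.png

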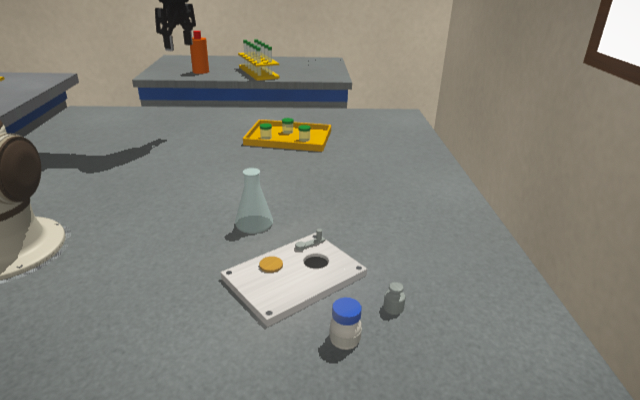

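Top view: stage corners near (393,176), (457,258), (400,300) and (337,214). The disc is at (390,257), the recess at (382,216), and the keeper runs from about (363,231) to (352,211). I'll measure these more finely.

```bash
python3 - <<'E'
from h import *
im=cv2.imread('pics/top0.png'); 
hsv=cv2.cvtColor(im,cv2.COLOR_BGR2HSV)
roi=np.zeros(im.shape[:2],np.uint8); roi[170:306,330:465]=255
def cen(m):
    n,l,s,c=cv2.connectedComponentsWithStats(m&roi); i=1+np.argmax(s[1:,4]); return c[i],s[i],(l==i)
d,sd,_=cen(cv2.inRange(hsv,(10,100,60),(30,255,255)))
h,sh,_=cen(cv2.inRange(im,(0,0,0),(60,60,60)))
st,ss,m=cen(cv2.inRange(im,(150,150,150),(255,255,255)))
cn,_=cv2.findContours(m.astype(np.uint8),0,2); rc=cv2.minAreaRect(np.vstack(cn)); 
print(d,sd,h,sh,rc)
box=cv2.boxPoints(rc); B=px2w('top',box,.014); print(B,[np.linalg.norm(B[i]-B[i-1]) for i in range(4)],B.mean(0))
D=px2w('top',d,.020)[0]; print('disc',D)
H=px2w('top',h,.0105)[0]; print('hole',H, 'mouth z', px2w('top',h,.014)[0])
C=B.mean(0); e=[B[i]-B[i-1] for i in range(4)]; e=max(e,key=np.linalg.norm); e/=np.linalg.norm(e)
if e[0]<0:e=-e
yv=np.array([-e[1],e[0],0]); print('yaw',np.degrees(np.arctan2(e[1],e[0])),'hole pred',C+.045*e,'disc in stage',(D-C)@e,(D-C)@yv)
print('pivot pred',C+.045*e+.045*yv)
for a in (0,.2,.45,1.571):
    P=C+.045*e+.045*yv+.04*(np.cos(a)*e-np.sin(a)*yv);P[2]=.04;print('pin',a,P,w2px('top',P))
cv2.imwrite('pics/crop0.png',cv2.resize(im[165:310,325:470],None,fx=4,fy=4,interpolation=cv2.INTER_CUBIC))
E
```

```text
[389.73717949 256.34615385] [380 247  20  20 312] [381.43606557 216.28196721] [372 207  20  20 305] ((396.5459289550781, 235.87567138671875), (107.19429016113281, 73.5214614868164), 53.97262954711914)
[[ 0.56096762  0.02927943  0.014     ]
 [ 0.64853731 -0.08593767  0.014     ]
 [ 0.48276639 -0.2029459   0.014     ]
 [ 0.40129293 -0.08983092  0.014     ]] [np.float64(0.199206636034768), np.float64(0.1447184565265847), np.float64(0.2029061904739769), np.float64(0.13940201321593795)] [ 0.52339106 -0.08735876  0.014     ]
disc [ 0.48243191 -0.07369484  0.02      ]
hole [ 0.55898891 -0.05985893  0.0105    ] mouth z [ 0.55853066 -0.05938078  0.014     ]
yaw 35.21608340536354 hole pred [ 0.5601553  -0.06140899  0.014     ] disc in stage -0.025583474797640005 0.03478277120532821
pivot pred [ 0.53420553 -0.02464475  0.014     ]
pin 0 [ 0.56688485 -0.00157829  0.04      ] [[352.26758374 209.46471022]]
pin 0.2 [ 0.57081604 -0.00853046  0.04      ] [[356.01123567 207.44770247]]
pin 0.45 [ 0.57366465 -0.018089    0.04      ] [[361.14361686 206.03380394]]
pin 1.571 [ 0.55726534 -0.05732877  0.04      ] [[382.23738671 215.15442892]]
```

View pics/crop0.png

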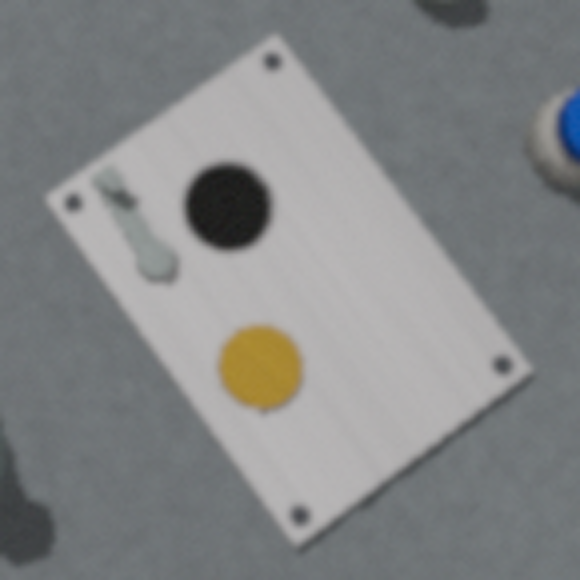

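Pin at about (351,209.5), which matches a keeper angle near 0. The stage size checks out, and the hole agrees with its predicted place to 2 mm. Next come the bystander positions, the tool yaw and the approach.

```bash
python3 - <<'E'
from h import *
from scipy.spatial.transform import Rotation as Ro
s=env.observe(); q=s['tcp_rot']; M=Ro.from_quat(q,scalar_first=True).as_matrix(); print(M.round(3), 'jaw yaw',np.degrees(np.arctan2(M[1,1],M[0,1])), s['joints'])
C=np.array([.5225,-.0865]);a=np.radians(35.2);e=np.array([np.cos(a),np.sin(a)]);y=np.array([-e[1],e[0]])
for n,uv,z,f in(('flask',(303,279),.116,0),('jar',(476,197),.06,0),('weight',(438,155),.043,0)):
    P=px2w('top',uv,z)[0];print(n,P,'stage',(P[:2]-C)@e,(P[:2]-C)@y)
print(px2w('side',[(254,222),(345,338),(394,307),(319,232)],[0,0,0,.04]), 'last=pin')
print('pin top',px2w('top',(351.3,209.5),.04))
E
```

```text
[[-0.001 -0.335 -0.942]
 [-0.002 -0.942  0.335]
 [-1.     0.002 -0.   ]] jaw yaw -109.59427326297897 [ 1.48758407e+00  3.85485792e-01  6.74310455e-03 -4.22646217e-04
 -1.19399316e+00 -2.58616316e-01]
flask [0.43980235 0.08287685 0.116     ] stage 0.030058324270887712 0.1860750278968874
jar [ 0.59119883 -0.2256227   0.06      ] stage -0.024057925840562544 -0.15328362807968293
weight [ 0.67403338 -0.16346397  0.043     ] stage 0.07946020808296442 -0.15023945638303676
[[ 0.43925965  0.0871066   0.        ]
 [ 0.59537301 -0.22816406  0.        ]
 [ 0.67694103 -0.16506008  0.        ]
 [ 0.56536021 -0.01260038  0.04      ]] last=pin
pin top [[5.66784176e-01 2.23393374e-04 4.00000000e-02]]
```

```bash
python3 -m pendant '[[[0,0,1.7],[1.2,-3.8,0],1.8],[[0,0,1.7],[1.2,-3.8,0],1.8],[[0,0,1.7],[1.2,-3.8,0],1.8],[[0,0,1.7],[1.2,-3.8,0],1.8],[[0,0,1.7],[1.2,-3.8,0],1.8],[[0,0,1.7],[1.2,-3.8,0],1.8],[[0,0,1.7],[1.2,-3.8,0],1.8],[[0,0,1.7],[1.2,-3.8,0],1.8],[[0,0,1.7],[1.2,-3.8,0],1.8],[[0,0,1.7],[1.2,-3.8,0],1.8],[[0,0,1.7],[1.2,-3.8,0],1.8],[[0,0,1.7],[1.2,-3.8,0],1.8],[[0,0,1.7],[1.2,-3.8,0],1.8],[[0,0,1.7],[1.2,-3.8,0],1.8],[[0,0,1.7],[1.2,-3.8,0],1.8],[[0,0,1.7],[1.2,-3.8,0],1.8],[[0,0,1.7],[1.2,-3.8,0],1.8],[[0,0,1.7],[1.2,-3.8,0],1.8]]' 20
cat > st.py <<'E'
from h import *
from scipy.spatial.transform import Rotation as Ro
def st():
    s=env.observe(); M=Ro.from_quat(s['tcp_rot'],scalar_first=True).as_matrix()
    print('t',round(s['t'],2),'pos',np.round(s['position'],4),'yaw',np.degrees(np.arctan2(M[1,1],M[0,1])).round(1),'down',M[:,0].round(3),'ft',np.round(s['ft_force'],1),'w',round(s['grip_width'],4),'J',np.round(s['joints'],2))
    return s
E
python3 -c "
from st import *
st(); save('wrist','w1')"
```

```text
t: 1.6
position: [0.4202, -0.1232, 0.2228]
tcp_rot: [0.086, 0.703, 0.08, -0.701]
ft_force: [1.5, 1.1, -0.9]
grip_width: 0.0179
t 1.6 pos [ 0.4202 -0.1232  0.2228] yaw -76.6 down [ 0.004 -0.008 -1.   ] ft [ 1.5  1.1 -0.9] w 0.0179 J [ 0.09  0.06 -0.44  0.01 -1.06  1.71]
```

View pics/w1.png

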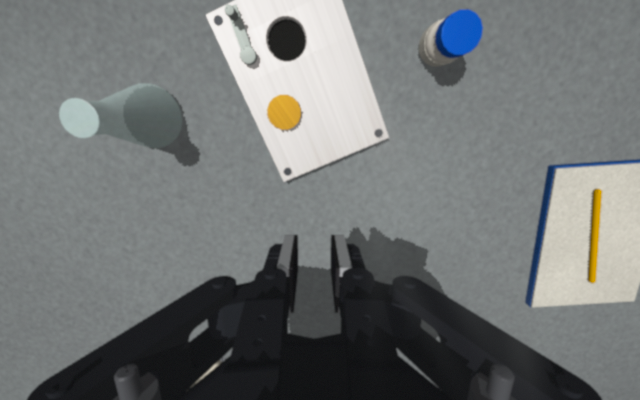

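The wrist view shows the disc at (284,112), the recess at (286,38), and the keeper from pivot (248,57) to pin (232,10). I'll settle for one row and measure the disc and hole from the wrist camera.

```bash
python3 -m pendant '[[[0,0,-1.7],[0.3,2.5,-2],1.8],[[0,0,-1.7],[0.3,1.5,-2],1.8],[[0,0,0],[0,0,0],1.8],[[0,0,0],[0,0,0],1.8]]'
cat > meas.py <<'E'
from st import *
def blob(cam,lo,hi,z,near,rad,hsv=True):
    c=cal(cam); im=env.grab_frame(cam)[:,:,::-1].copy()
    u0=w2px(cam,near,c)[0]; x=cv2.cvtColor(im,cv2.COLOR_BGR2HSV) if hsv else im
    m=cv2.inRange(x,lo,hi); k=np.zeros_like(m); cv2.circle(k,tuple(int(v) for v in u0),rad,255,-1); m&=k
    n,l,s,ce=cv2.connectedComponentsWithStats(m); i=1+np.argmax(s[1:,4]); return px2w(cam,ce[i],z,c)[0],s[i]
def disc(cam,near=(.482,-.074,.02),rad=50,z=.02): return blob(cam,(10,100,60),(30,255,255),z,near,rad)
def hole(cam,near=(.559,-.060,.014),rad=40): return blob(cam,(0,0,0),(60,60,60),.014,near,rad,False)
E
python3 -c "
from meas import *
st(); print(disc('wrist'),hole('wrist')); im=save('wrist','w2')"
```

```text
t: 1.98
position: [0.428, -0.0946, 0.1807]
tcp_rot: [0.058, 0.706, 0.049, -0.705]
ft_force: [0.7, 0.8, -0.6]
grip_width: 0.0183
t 1.98 pos [ 0.428  -0.0946  0.1807] yaw -81.4 down [ 0.002 -0.012 -1.   ] ft [ 0.7  0.8 -0.6] w 0.0183 J [ 0.16  0.11 -0.51  0.02 -0.95  1.55]
(array([ 0.48435134, -0.07414238,  0.02      ]), array([ 282,  108,   38,   39, 1150], dtype=int32)) (array([ 0.5596005 , -0.06031626,  0.014     ]), array([ 277,   23,   42,   45, 1470], dtype=int32))
```

```bash
python3 -m pendant '[[[0.7,0,1.6],[0.6,0.6,-3],1.8],[[0,0,0],[0.5,0.5,-3.5],1.8],[[0,0,0],[0,0,-3.5],1.8],[[0,0,0],[0,0,-2.5],1.8],[[0,0,0],[0,0,-1],1.8],[[0,0,0],[0,0,0],1.8]]'; python3 -c "
from st import *
st()"
```

```text
t: 2.63
position: [0.4471, -0.0823, 0.0507]
tcp_rot: [0.066, 0.714, 0.066, -0.694]
ft_force: [-0.3, 0.8, 0.4]
grip_width: 0.0177
t 2.63 pos [ 0.4471 -0.0823  0.0507] yaw -79.3 down [ 0.029  0.003 -1.   ] ft [-0.3  0.8  0.4] w 0.0177 J [ 0.18  0.32 -0.65  0.   -0.57  1.57]
```

```bash
python3 -m pendant '[[[0,1.6,0],[-0.8,-0.05,-1],1.8],[[0,0,0],[0,0,-1.3],1.8],[[0,0,0],[0,0,-0.6],1.8],[[0,0,0],[0,0,0],1.8]]'; python3 -c "
from st import *
st(); save('wrist','w3'); save('side','s3')"
```

```text
t: 2.97
position: [0.4415, -0.0823, 0.0237]
tcp_rot: [0.065, 0.706, 0.068, -0.702]
ft_force: [-0.8, -0.5, -0.2]
grip_width: 0.0183
t 2.97 pos [ 0.4415 -0.0823  0.0237] yaw -79.2 down [ 0.005  0.004 -1.   ] ft [-0.8 -0.5 -0.2] w 0.0183 J [ 0.18  0.37 -0.67 -0.01 -0.52  1.59]
```

```bash
python3 -m pendant '[[[0,0,0],[-0.1,0,-0.5],1.8],[[0,0,0],[0,0,0],1.8]]'; python3 -m pendant '[[[0,0,0],[0,0,-0.15],1.8],[[0,0,0],[0,0,0],1.8]]';python3 -m pendant '[[[0,0,0],[0,0,-0.1],1.8],[[0,0,0],[0,0,0],1.8]]'
```

```text
t: 3.23
position: [0.4423, -0.0821, 0.0207]
tcp_rot: [0.066, 0.708, 0.068, -0.7]
ft_force: [-0.5, -0.1, -0.3]
grip_width: 0.0179
t: 3.4
position: [0.4428, -0.082, 0.0199]
tcp_rot: [0.066, 0.708, 0.068, -0.699]
ft_force: [-0.3, 0.3, 0.5]
grip_width: 0.018
t: 3.57
position: [0.443, -0.082, 0.0191]
tcp_rot: [0.066, 0.709, 0.068, -0.699]
ft_force: [-0.8, 0.8, 0.6]
grip_width: 0.0181
```

```bash
python3 - <<'E'
from st import *
st(); a=env.grab_frame('side')[:,:,::-1]; b=env.grab_frame('wrist')[:,:,::-1]
cv2.imwrite('pics/c4.png',np.vstack([cv2.resize(a[190:330,190:400],(600,400),interpolation=cv2.INTER_CUBIC),b[0:200,20:620]]))
E
```

```text
t 3.57 pos [ 0.443  -0.082   0.0191] yaw -79.1 down [ 0.013  0.005 -1.   ] ft [-0.8  0.8  0.6] w 0.0181 J [ 0.18  0.38 -0.67 -0.   -0.5   1.59]
```

View pics/c4.png

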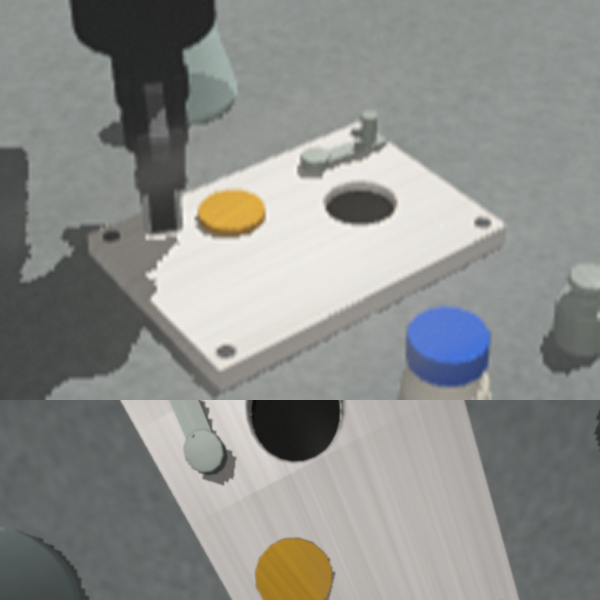

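The side view shows the fingers just behind the disc and close above the stage, with the keeper near 0°. There's no contact with the stage yet, so I'll go slightly lower.

```bash
python3 -m pendant '[[[0,1,0],[-0.2,0,-0.35],1.8],[[0,0,0],[0,0,-0.1],1.8]]'; python3 -m pendant '[[[0,0,0],[0,0,-0.1],1.8],[[0,0,0],[0,0,0],1.8]]'; python3 -c "
from st import *
st()"
```

```text
t: 3.83
position: [0.4411, -0.082, 0.0148]
tcp_rot: [-0.065, -0.702, -0.069, 0.706]
ft_force: [0.2, -0.1, -0.5]
grip_width: 0.0179
t: 4.0
position: [0.4412, -0.082, 0.0144]
tcp_rot: [-0.066, -0.702, -0.069, 0.706]
ft_force: [-0.9, -0.1, 0.8]
grip_width: 0.018
t 4.0 pos [ 0.4412 -0.082   0.0144] yaw -79.1 down [-0.006  0.004 -1.   ] ft [-0.9 -0.1  0.8] w 0.018 J [ 0.18  0.4  -0.67 -0.01 -0.51  1.59]
```

```bash
python3 -m pendant '[[[0,0,0],[0.6,0.11,0.15],1.8],[[0,0,0],[0.7,0.13,0],1.8],[[0,0,0],[0.7,0.13,0],1.8],[[0,0,0],[0.7,0.13,0],1.8],[[0,0,0],[0.7,0.13,0],1.8]]'; python3 -c "
from meas import *
st(); print(disc('side',rad=60))"
```

```text
t: 4.42
position: [0.4762, -0.0756, 0.0154]
tcp_rot: [-0.065, -0.7, -0.069, 0.707]
ft_force: [-0.7, 0.1, 1.7]
grip_width: 0.018
t 4.42 pos [ 0.4762 -0.0756  0.0154] yaw -79.1 down [-0.01   0.004 -1.   ] ft [-0.7  0.1  1.7] w 0.018 J [ 0.18  0.44 -0.58 -0.01 -0.56  1.59]
(array([ 0.50436246, -0.07567838,  0.02      ]), array([274, 255,  21,  16, 280], dtype=int32))
```

```bash
python3 -m pendant '[[[0,-0.5,0],[0.8,0.15,0],1.8],[[0,0,0],[0.8,0.15,0],1.8],[[0,0,0],[0.8,0.15,0],1.8],[[0,0,0],[0.8,0.15,0],1.8],[[0,0,0],[0.6,0.1,0],1.8],[[0,0,0],[0,0,0],1.8]]'; python3 -c "
from meas import *
st(); print(disc('wrist',near=(.548,-.063,.02),rad=70),disc('side',near=(.548,-.063,.02),rad=40))"
```

```text
t: 4.97
position: [0.5197, -0.0677, 0.0149]
tcp_rot: [-0.066, -0.703, -0.068, 0.704]
ft_force: [-1.2, -0.6, 0.2]
grip_width: 0.018
t 4.97 pos [ 0.5197 -0.0677  0.0149] yaw -79.1 down [-0.002  0.003 -1.   ] ft [-1.2 -0.6  0.2] w 0.018 J [ 0.18  0.48 -0.49 -0.01 -0.6   1.59]
(array([ 0.55020841, -0.06217046,  0.02      ]), array([ 276,  163,   77,   76, 4673], dtype=int32)) (array([ 0.5483739 , -0.06833041,  0.02      ]), array([301, 252,  20,  16, 271], dtype=int32))
```

```bash
python3 -m pendant '[[[0,0,0],[0.4,0.08,0.03],1.8],[[0,0,0],[0.4,0.08,0.03],1.8],[[0,0,0],[0.3,0.06,0.03],1.8],[[0,0,0],[0,0,0],1.8]]'; python3 - <<'E'
from meas import *
st(); print(disc('wrist',near=(.56,-.061,.015),rad=70,z=.013),disc('side',near=(.56,-.061,.015),rad=40,z=.013))
a=env.grab_frame('side')[:,:,::-1]; b=env.grab_frame('wrist')[:,:,::-1]
cv2.imwrite('pics/c5.png',np.vstack([cv2.resize(a[210:310,240:390],(600,400),interpolation=cv2.INTER_CUBIC),b[60:260,20:620]]))
E
```

```text
t: 5.4
position: [0.5305, -0.0654, 0.0158]
tcp_rot: [-0.066, -0.704, -0.068, 0.704]
ft_force: [-0.0, 0.1, 0.6]
grip_width: 0.0175
t 5.4 pos [ 0.5305 -0.0654  0.0158] yaw -79.1 down [-0.001  0.004 -1.   ] ft [-0.   0.1  0.6] w 0.0175 J [ 0.18  0.49 -0.46 -0.01 -0.62  1.59]
(array([ 0.56004081, -0.06002446,  0.013     ]), array([ 277,  162,   75,   73, 4295], dtype=int32)) (array([ 0.55870233, -0.06275768,  0.013     ]), array([307, 255,  20,  13, 227], dtype=int32))
```

View pics/c5.png

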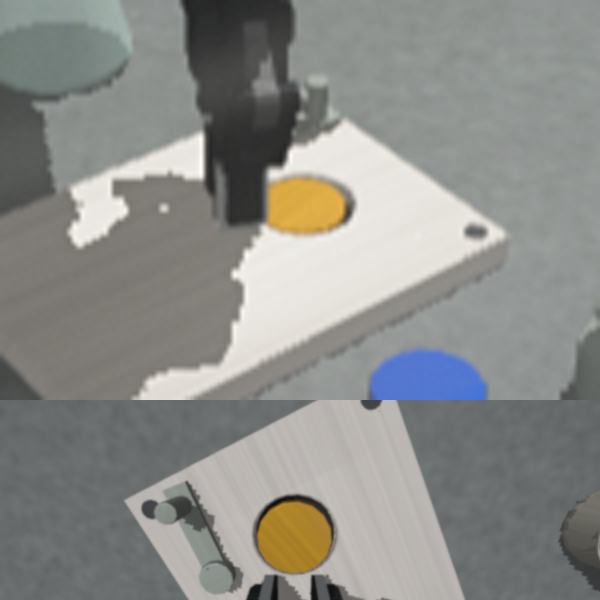

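The disc looks seated in the recess in both views. The wrist view has the pin top at about (185,173) and the boss at about (237,236). I'll back off, rise, and check the seating and the pin.

```bash
python3 -c "
from st import *
print(px2w('wrist',[(185,173),(237,236)],[.04,.0245]))"
python3 -m pendant '[[[0,0,0],[-1,-0.18,0.1],1.8],[[0,0,0],[-2,-0.36,0.5],1.8],[[0,0,0],[-2,-0.2,2],1.0],[[0,0,0],[-1,0,3.5],0],[[0,0,0],[-1,0,3.5],0],[[0,0,0],[0,0,3],0],[[0,0,0],[0,0,0],0],[[0,0,0],[0,0,0],0]]'; python3 - <<'E'
from meas import *
st(); print(disc('wrist',near=(.56,-.061,.013),rad=70,z=.013),disc('top',near=(.56,-.061,.013),rad=30,z=.013))
b=env.grab_frame('wrist')[:,:,::-1]; cv2.imwrite('pics/w6full.png',b)
c=w2px('wrist',(.56,-.045,.014))[0].astype(int); print(c)
y,x=max(c[1]-80,0),max(c[0]-110,0)
cv2.imwrite('pics/c6.png',cv2.resize(b[y:y+160,x:x+220],None,fx=3,fy=3,interpolation=cv2.INTER_CUBIC)); print(x,y)
E
```

```text
[[ 0.56752896 -0.00373723  0.04      ]
 [ 0.53525904 -0.02518282  0.0245    ]]
t: 6.27
position: [0.4468, -0.0749, 0.1441]
tcp_rot: [-0.065, -0.7, -0.068, 0.708]
ft_force: [-0.6, -0.8, -1.6]
grip_width: 0.0003
t 6.27 pos [ 0.4468 -0.0749  0.1441] yaw -79.2 down [-0.011  0.003 -1.   ] ft [-0.6 -0.8 -1.6] w 0.0003 J [ 0.19  0.19 -0.51 -0.01 -0.88  1.57]
(array([ 0.55927545, -0.05996393,  0.013     ]), array([ 299,   38,   46,   50, 1837], dtype=int32)) (array([ 0.55818659, -0.05966379,  0.013     ]), array([372, 207,  20,  20, 331], dtype=int32))
[304  57]
194 0
```

View pics/c6.png

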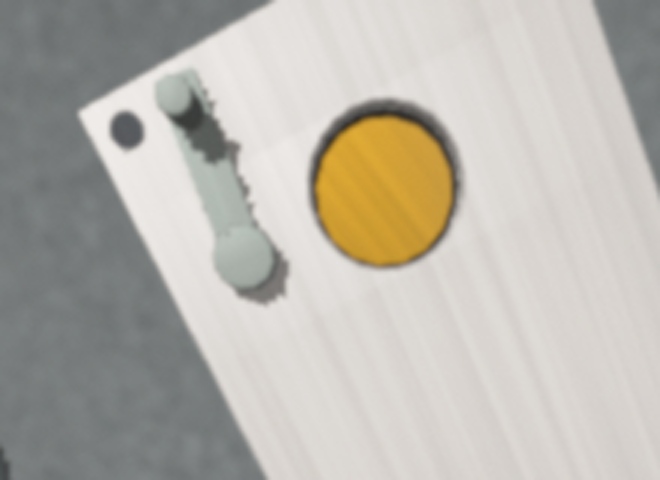

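The disc sits concentric with the recess to within 0.5 mm, with an even dark ring once parallax is allowed for, so it's seated. The pin is about 39 mm from the pivot and the keeper angle is about 2°. Next I'll go behind the pin on the stage's +y side.

```bash
python3 -m pendant '[[[0,0,3.8],[1.7,1.7,0],0],[[0,-0.6,3.8],[1.7,1.7,0],0],[[0,0,3.8],[1.7,1.7,0],0],[[0,0,3.8],[1.7,1.7,0],0],[[0,0,3.8],[1.7,1.7,0],0],[[0,0,3.7],[1.7,1.7,0],0],[[0,0,0],[0,0,-1],0],[[0,0,0],[0,0,-2],0],[[0,0,0],[0,0,0],0]]'; python3 -c "
from st import *
st()"
```

```text
t: 7.17
position: [0.5463, 0.0304, 0.0957]
tcp_rot: [-0.209, -0.664, -0.209, 0.687]
ft_force: [-0.5, -0.6, -1.3]
grip_width: 0.0003
t 7.17 pos [0.5463 0.0304 0.0957] yaw -55.6 down [-0.03 -0.01 -1.  ] ft [-0.5 -0.6 -1.3] w 0.0003 J [ 0.35  0.41 -0.34 -0.   -0.86  1.82]
```

```bash
python3 -m pendant '[[[0.6,-1.7,-0.5],[0.2,-0.2,-1.5],0],[[0,0,0],[0,0,-2],0],[[0,0,0],[0,0,-1.5],0],[[0,0,0],[0,0,-0.7],0],[[0,0,0],[0,0,0],0],[[0,0,0],[0,0,0],0]]'; python3 -c "
from st import *
st()"
```

```text
t: 7.67
position: [0.5443, 0.0255, 0.032]
tcp_rot: [-0.205, -0.672, -0.204, 0.681]
ft_force: [-0.5, 0.7, 0.2]
grip_width: -0.0002
t 7.67 pos [0.5443 0.0255 0.032 ] yaw -56.3 down [-0.011 -0.005 -1.   ] ft [-0.5  0.7  0.2] w -0.0002 J [ 0.34  0.48 -0.42  0.   -0.68  1.81]
```

```bash
cat > plan.py <<'E'
from st import *
import sys
def go(ths,d=.016,P=np.array([.5342,-.0243])):
    s=st(); p=s['position'][:2]
    M=Ro.from_quat(s['tcp_rot'],scalar_first=True).as_matrix(); yw=np.degrees(np.arctan2(M[1,1],M[0,1]))
    v=p-P; print('tool polar',np.linalg.norm(v),np.degrees(np.arctan2(v[1],v[0])))
    for th in ths:
        f=np.radians(35.2-th); r=np.array([np.cos(f),np.sin(f)]); t=np.array([np.sin(f),-np.cos(f)])
        q=P+.04*r-d*t; y=35.2-th-90; print(th,'shift cm',((q-p)*100).round(2),'turn',round(y-yw,1)); p,yw=q,y
E
python3 -m pendant '[[[0,-0.4,0],[0.3,0,-0.3],0],[[0,0,0],[0.3,-0.4,-0.1],0],[[0,0,0],[0.3,-0.4,0],0]]'
python3 -c "
from plan import *
go([2,12,18,24,30,36,42,48,54,60,66,72,78,84,90,92])"
```

```text
t: 7.92
position: [0.5546, 0.0175, 0.0296]
tcp_rot: [-0.207, -0.676, -0.204, 0.677]
ft_force: [-0.1, 0.0, 0.6]
grip_width: -0.0001
t 7.92 pos [0.5546 0.0175 0.0296] yaw -56.2 down [-0.001 -0.004 -1.   ] ft [-0.1  0.   0.6] w -0.0001 J [ 0.33  0.5  -0.4   0.01 -0.67  1.83]
tool polar 0.046572746081107404 63.962994171432776
2 shift cm [ 0.43 -0.66] turn -0.6
12 shift cm [ 0.58 -0.48] turn -10.0
18 shift cm [ 0.3  -0.34] turn -6.0
24 shift cm [ 0.27 -0.36] turn -6.0
30 shift cm [ 0.23 -0.39] turn -6.0
36 shift cm [ 0.18 -0.41] turn -6.0
42 shift cm [ 0.14 -0.43] turn -6.0
48 shift cm [ 0.09 -0.44] turn -6.0
54 shift cm [ 0.05 -0.45] turn -6.0
60 shift cm [ 0.   -0.45] turn -6.0
66 shift cm [-0.05 -0.45] turn -6.0
72 shift cm [-0.09 -0.44] turn -6.0
78 shift cm [-0.14 -0.43] turn -6.0
84 shift cm [-0.18 -0.41] turn -6.0
90 shift cm [-0.23 -0.39] turn -6.0
92 shift cm [-0.08 -0.12] turn -2.0
```

```bash
python3 -m pendant '[[[0,0,0],[0.43,-0.66,0],0],[[0,0,-5],[0.3,-0.24,0],0],[[0,0,-5],[0.3,-0.24,0],0],[[0,0,-6],[0.3,-0.34,0],0],[[0,0,-6],[0.27,-0.36,0],0],[[0,0,-6],[0.23,-0.39,0],0],[[0,0,-6],[0.18,-0.41,0],0],[[0,0,0],[0,0,0],0]]'
python3 -c "
from plan import *
go([36,42,48,54,60,66,72,78,84,90,92])
save('top','t7')
a=env.grab_frame('side')[:,:,::-1]
cv2.imwrite('pics/c7.png',cv2.resize(a[200:300,240:390],(600,400),interpolation=cv2.INTER_CUBIC))"
```

```text
t: 8.58
position: [0.5786, -0.0134, 0.0329]
tcp_rot: [-0.013, 0.707, -0.013, -0.707]
ft_force: [-0.6, 0.6, 0.8]
grip_width: 0.0001
t 8.58 pos [ 0.5786 -0.0134  0.0329] yaw -92.1 down [ 0.001 -0.001 -1.   ] ft [-0.6  0.6  0.8] w 0.0001 J [ 0.26  0.52 -0.34  0.   -0.71  1.28]
tool polar 0.04576682178295665 13.827443496630984
36 shift cm [-0.42  0.45] turn 1.3
42 shift cm [ 0.14 -0.43] turn -6.0
48 shift cm [ 0.09 -0.44] turn -6.0
54 shift cm [ 0.05 -0.45] turn -6.0
60 shift cm [ 0.   -0.45] turn -6.0
66 shift cm [-0.05 -0.45] turn -6.0
72 shift cm [-0.09 -0.44] turn -6.0
78 shift cm [-0.14 -0.43] turn -6.0
84 shift cm [-0.18 -0.41] turn -6.0
90 shift cm [-0.23 -0.39] turn -6.0
92 shift cm [-0.08 -0.12] turn -2.0
```

View pics/c7.png

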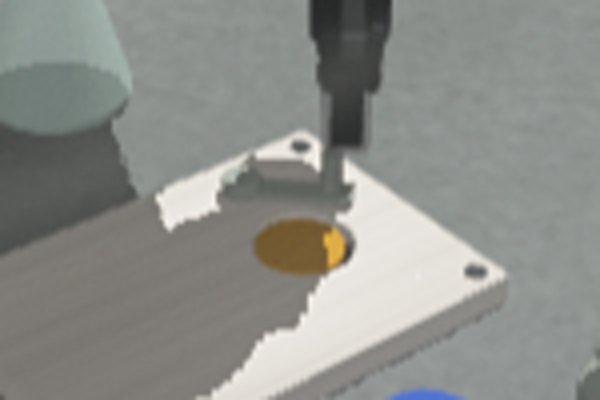

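The side view shows the pin ahead of the finger and the bar swung partway, at roughly 40°. The tool has drifted about 3 mm high and 3 mm outward, so I'll correct that and carry on.

```bash
python3 -m pendant '[[[0,0,-4],[-0.15,-0.3,-0.3],0],[[0,0,-6],[-0.1,-0.45,-0.15],0],[[0,0,-6],[-0.05,-0.45,-0.05],0],[[0,0,-6],[0,-0.45,-0.05],0],[[0,0,-6],[-0.05,-0.45,-0.05],0],[[0,0,0],[0,0,0],0]]'
python3 -c "
from plan import *
go([66,72,78,84,90,92])"
```

```text
t: 9.18
position: [0.5802, -0.0329, 0.0309]
tcp_rot: [-0.184, 0.688, -0.183, -0.678]
ft_force: [-0.9, 0.4, -0.4]
grip_width: -0.0
t 9.18 pos [ 0.5802 -0.0329  0.0309] yaw -120.1 down [ 0.013 -0.002 -1.   ] ft [-0.9  0.4 -0.4] w -0.0 J [ 0.22  0.52 -0.35  0.01 -0.69  0.82]
tool polar 0.04675255206347907 -10.628852526151734
66 shift cm [-0.34  0.19] turn -0.7
72 shift cm [-0.09 -0.44] turn -6.0
78 shift cm [-0.14 -0.43] turn -6.0
84 shift cm [-0.18 -0.41] turn -6.0
90 shift cm [-0.23 -0.39] turn -6.0
92 shift cm [-0.08 -0.12] turn -2.0
```

```bash
python3 -m pendant '[[[0,0.7,-5],[-0.3,-0.3,-0.15],0],[[0,0,-6],[-0.25,-0.4,-0.1],0],[[0,0,-6],[-0.25,-0.4,-0.05],0],[[0,0,-6],[-0.25,-0.35,0],0],[[0,0,0],[0,0,0],0]]'
python3 - <<'E'
from plan import *
go([84,90,92])
a=env.grab_frame('side')[:,:,::-1]; b=env.grab_frame('wrist')[:,:,::-1]
cv2.imwrite('pics/c8.png',np.vstack([cv2.resize(a[220:295,265:365],(600,400),interpolation=cv2.INTER_CUBIC),b[60:260,20:620]]))
E
```

```text
t: 9.6
position: [0.5758, -0.0462, 0.0314]
tcp_rot: [-0.314, 0.639, -0.312, -0.629]
ft_force: [-0.9, 0.5, -0.0]
grip_width: -0.0
t 9.6 pos [ 0.5758 -0.0462  0.0314] yaw -142.5 down [ 0.013 -0.004 -1.   ] ft [-0.9  0.5 -0. ] w -0.0 J [ 0.2   0.52 -0.36  0.01 -0.68  0.44]
tool polar 0.04703422108015713 -27.759486047680657
84 shift cm [-0.32  0.23] turn 3.7
90 shift cm [-0.23 -0.39] turn -6.0
92 shift cm [-0.08 -0.12] turn -2.0
```

View pics/c8.png

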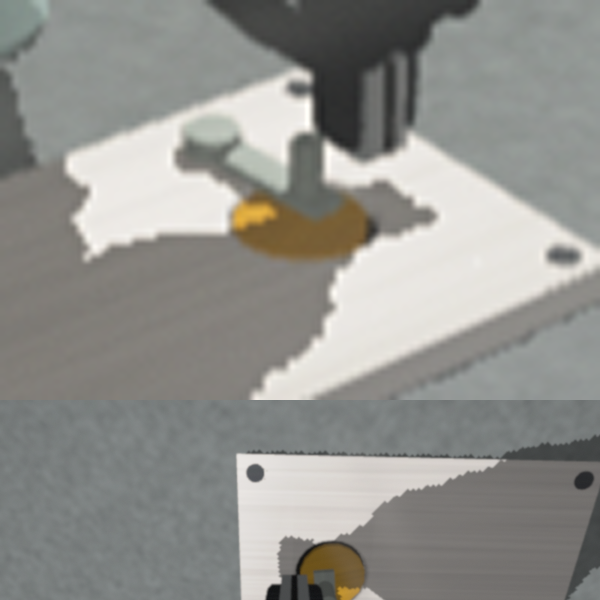

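The side view shows the bar lying over the disc, pin top at about (316,246), with the finger behind it. It still has a little way to go, so I'll push in small steps to the stop while watching the force.

```bash
python3 -c "
from st import *
p=px2w('side',(315.8,246.3),.04)[0]; v=p[:2]-[.5342,-.0243]; print(p,np.linalg.norm(v),35.2-np.degrees(np.arctan2(v[1],v[0])))"
for i in 1; do python3 -m pendant '[[[0,0.7,-1],[-0.35,-0.2,-0.2],0],[[0,0,-1],[-0.3,-0.2,-0.05],0],[[0,0,0],[0,0,0],0]]'; done
python3 -m pendant '[[[0,0,0],[-0.25,-0.17,0],0],[[0,0,0],[-0.15,-0.1,0],0]]'
python3 -m pendant '[[[0,0,0],[-0.25,-0.17,0],0],[[0,0,0],[-0.15,-0.1,0],0]]'
python3 -c "
from plan import *
go([90,92])"
```

```text
[ 0.55829638 -0.05741466  0.04      ] 0.04095382489025674 89.15792999570472
t: 9.95
position: [0.5725, -0.049, 0.0302]
tcp_rot: [-0.321, 0.633, -0.321, -0.627]
ft_force: [0.9, 1.0, 0.7]
grip_width: 0.0003
t: 10.12
position: [0.572, -0.0497, 0.0306]
tcp_rot: [-0.322, 0.636, -0.318, -0.625]
ft_force: [2.6, 5.2, -1.3]
grip_width: -0.0001
t: 10.28
position: [0.5721, -0.0499, 0.0312]
tcp_rot: [-0.324, 0.639, -0.314, -0.623]
ft_force: [3.9, 3.5, -0.8]
grip_width: 0.0
t 10.28 pos [ 0.5721 -0.0499  0.0312] yaw -143.6 down [ 0.026  0.003 -1.   ] ft [ 3.9  3.5 -0.8] w 0.0 J [ 0.2   0.51 -0.37  0.   -0.66  0.44]
tool polar 0.04570216584903434 -34.022748473472305
90 shift cm [-0.17  0.21] turn -1.2
92 shift cm [-0.08 -0.12] turn -2.0
```

Force is up to about 5 N with no further motion, so this is the stop. One slightly firmer nudge to confirm, then retreat.

```bash
python3 -m pendant '[[[0,1,0],[-0.4,-0.3,0],0],[[0,0,0],[-0.4,-0.3,0],0]]'
python3 -m pendant '[[[0,0,0],[0.5,0.35,0],0],[[0,0,0],[1,0.7,0],0],[[0,0,0],[1,0.7,0.5],0],[[0,0,0],[0.5,0.35,2],0],[[0,0,0],[0,0,3.5],0],[[0,0,0],[-1,1,3.5],0],[[0,0,0],[-2.5,1,3],0],[[0,0,0],[-3,1,2],0],[[0,0,0],[-3,1,0],0],[[0,0,0],[-3,1,0],0],[[0,0,0],[-3,1,0],0],[[0,0,0],[0,0,0],0],[[0,0,0],[0,0,0],0]]'
python3 - <<'E'
from meas import *
st()
a=env.grab_frame('side')[:,:,::-1]; b=env.grab_frame('top')[:,:,::-1]
cv2.imwrite('pics/c9.png',np.vstack([cv2.resize(a[210:360,220:420],(500,375),interpolation=cv2.INTER_CUBIC)[:300],cv2.resize(b[165:265,325:492],(500,300),interpolation=cv2.INTER_CUBIC)]))
E
```

```text
t: 10.45
position: [0.5715, -0.0519, 0.0327]
tcp_rot: [-0.324, 0.639, -0.311, -0.625]
ft_force: [-1.4, -0.0, 6.9]
grip_width: -0.0003
t: 11.53
position: [0.4259, 0.0269, 0.1767]
tcp_rot: [0.314, -0.63, 0.317, 0.636]
ft_force: [1.4, 0.4, 0.4]
grip_width: 0.0
t 11.53 pos [0.4259 0.0269 0.1767] yaw -143.0 down [-0.01   0.001 -1.   ] ft [1.4 0.4 0.4] w 0.0 J [ 0.44  0.1  -0.52 -0.01 -0.95  0.21]
```

View pics/c9.png

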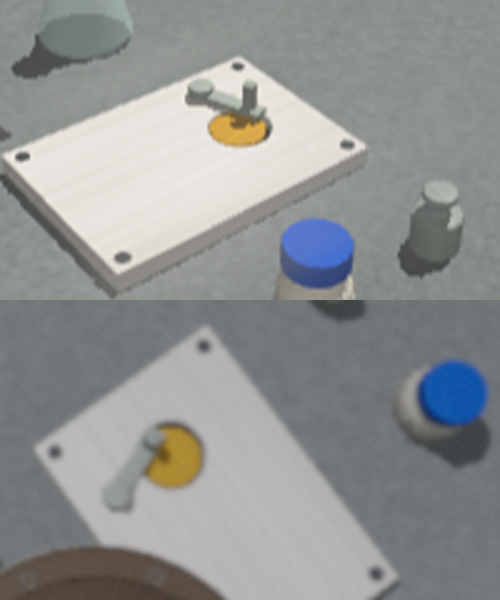

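The top view shows the bar not fully across: pin at about (376,212) and boss at (364,231). The side view gives a different impression, so I'll compute it from both.

```bash
python3 - <<'E'
from h import *
P=np.array([.5342,-.0243])
# pixel picks from c9
sx=lambda x,y:(220+x*200/500,210+y*150/375)
for n,c,uv in(('side',  'side',sx(249,86)),('top','top',(325+153/3-.3,165+138/3))):
    p=px2w(c,uv,.04)[0]; v=p[:2]-P; print(n,uv,p,np.linalg.norm(v),35.2-np.degrees(np.arctan2(v[1],v[0])))
for th in (50,60,70,80,90):
    f=np.radians(35.2-th); Q=[*(P+.04*np.array([np.cos(f),np.sin(f)])),.04]; print(th,w2px('top',Q),w2px('side',Q))
E
```

```text
side (319.6, 244.4) [ 0.56497537 -0.0517461   0.04      ] 0.04123605426304176 76.92723033267235
top (375.7, 211.0) [ 0.56482756 -0.0452088   0.04      ] 0.03708403532889669 69.52054115348598
50 [[369.95262821 206.6188552 ]] [[323.75284155 238.79903616]]
60 [[373.47389135 207.93779017]] [[322.56254087 240.90500193]]
70 [[376.7275577  209.83949676]] [[320.70220497 242.87742587]]
80 [[379.61626736 212.26890216]] [[318.21849481 244.64942449]]
90 [[382.05274724 215.15523699]] [[315.18199836 246.15863573]]
```

The keeper was at about 89° with the finger on it, and after the retreat it's at about 75°. The nudge's upward 6.9 N suggests the finger rode on the pin top and dragged it back. I'll push again with less overlap (tip about 34 mm up) and lift straight up off the pin this time.

```bash
python3 -m pendant '[[[0,0,0],[2.8,-0.95,0],0],[[0,0,0],[2.8,-0.95,0],0],[[0,0,0],[2.8,-0.95,0],0],[[0,0,0],[2.8,-0.95,0],0],[[0,0,0],[2.8,-0.95,0],0],[[0,0,0],[2,-0.7,0],0],[[0,0,0],[0,0,0],0],[[0,0,0],[0,0,-2],0],[[0,0,0],[0,0,-3],0],[[0,0,0],[0,0,-2],0],[[0,0,0],[0,0,0],0],[[0,0,0],[0,0,0],0]]'
python3 -c "
from plan import *
go([75,90])"
```

```text
t: 12.63
position: [0.6005, -0.0392, 0.0943]
tcp_rot: [0.314, -0.625, 0.323, 0.638]
ft_force: [0.4, 0.0, 0.1]
grip_width: -0.0004
t 12.63 pos [ 0.6005 -0.0392  0.0943] yaw -143.5 down [-0.022 -0.004 -1.   ] ft [0.4 0.  0.1] w -0.0004 J [ 0.2   0.48 -0.21 -0.   -0.9   0.43]
tool polar 0.06797171044727365 -12.642047707914763
75 shift cm [-2.54  0.16] turn 13.7
90 shift cm [-0.48 -1.02] turn -15.0
```

```bash
python3 -m pendant '[[[0.2,-1.2,-1],[-0.4,0.6,-1.5],0],[[0,0,0],[-0.2,0.3,-2],0],[[0,0,0],[0,0,-1.3],0],[[0,0,0],[0,0,-0.3],0],[[0,0,0],[0,0,0],0],[[0,0,0],[0,0,0],0]]'
python3 -c "
from plan import *
go([90])"
```

```text
t: 13.13
position: [0.5995, -0.0304, 0.048]
tcp_rot: [-0.325, 0.631, -0.322, -0.626]
ft_force: [-0.1, 0.0, 0.6]
grip_width: 0.0002
t 13.13 pos [ 0.5995 -0.0304  0.048 ] yaw -144.5 down [ 0.009 -0.    -1.   ] ft [-0.1  0.   0.6] w 0.0002 J [ 0.22  0.52 -0.28  0.   -0.76  0.4 ]
tool polar 0.06555235122081804 -5.345415318764973
90 shift cm [-2.91 -1.74] turn -0.3
```

```bash
python3 -m pendant '[[[0,0.5,0],[-0.4,-0.2,-0.8],0],[[0,0,0],[-0.3,-0.2,-0.6],0],[[0,0,0],[-0.4,-0.28,0],0],[[0,0,0],[-0.4,-0.28,0],0]]'
python3 -m pendant '[[[0,0,0],[-0.35,-0.25,0],0],[[0,0,0],[-0.35,-0.25,0],0]]'
python3 -m pendant '[[[0,0,0],[-0.3,-0.2,0],0],[[0,0,0],[-0.3,-0.2,0],0]]'
python3 -c "
from plan import *
go([90])"
```

```text
t: 13.47
position: [0.5868, -0.0402, 0.0366]
tcp_rot: [-0.325, 0.631, -0.322, -0.626]
ft_force: [-0.1, -0.4, 0.6]
grip_width: -0.0005
t: 13.63
position: [0.579, -0.046, 0.0369]
tcp_rot: [-0.325, 0.631, -0.322, -0.626]
ft_force: [3.0, -0.1, -1.5]
grip_width: -0.0
t: 13.8
position: [0.5744, -0.0504, 0.0379]
tcp_rot: [-0.326, 0.633, -0.321, -0.625]
ft_force: [2.0, 0.1, 0.1]
grip_width: -0.0001
t 13.8 pos [ 0.5744 -0.0504  0.0379] yaw -144.5 down [ 0.014  0.002 -1.   ] ft [2.  0.1 0.1] w -0.0001 J [ 0.19  0.51 -0.35  0.   -0.7   0.42]
tool polar 0.04796519437787709 -32.997598507492306
90 shift cm [-0.41  0.27] turn -0.3
```

```bash
python3 -m pendant '[[[0,0.8,0],[0.25,0.45,-0.35],0],[[0,0,0],[0.0,0.1,-0.2],0],[[0,0,0],[0,0,0],0]]'
python3 -m pendant '[[[0,0,0],[-0.35,-0.2,-0.05],0],[[0,0,0],[-0.3,-0.2,-0.05],0]]'
python3 -m pendant '[[[0,0,0],[-0.3,-0.2,-0.05],0],[[0,0,0],[-0.3,-0.2,-0.05],0]]'
python3 - <<'E'
from plan import *
go([90])
a=env.grab_frame('side')[:,:,::-1]; b=env.grab_frame('top')[:,:,::-1]
cv2.imwrite('pics/c10.png',np.vstack([cv2.resize(a[220:295,265:365],(600,450),interpolation=cv2.INTER_CUBIC)]))
E
```

```text
t: 14.05
position: [0.5763, -0.0451, 0.0328]
tcp_rot: [0.324, -0.628, 0.324, 0.629]
ft_force: [0.2, 0.8, 0.6]
grip_width: 0.0
t: 14.22
position: [0.572, -0.0485, 0.0322]
tcp_rot: [-0.324, 0.629, -0.322, -0.628]
ft_force: [1.3, 0.4, 1.7]
grip_width: -0.0003
t: 14.38
position: [0.5693, -0.0521, 0.0332]
tcp_rot: [-0.325, 0.632, -0.32, -0.626]
ft_force: [0.9, -0.7, 9.4]
grip_width: 0.0001
t 14.38 pos [ 0.5693 -0.0521  0.0332] yaw -144.3 down [ 0.011  0.002 -1.   ] ft [ 0.9 -0.7  9.4] w 0.0001 J [ 0.19  0.51 -0.37  0.   -0.69  0.43]
tool polar 0.044790000263772764 -38.33921029094406
90 shift cm [0.1  0.43] turn -0.5
```

View pics/c10.png

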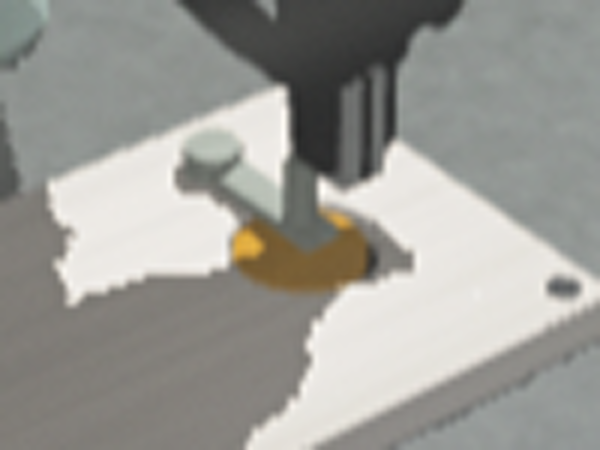

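At the stop now: the side view has the pin top at (315,246.7), against a prediction of (315.2,246.2) for 90°. The 9 N upward force means the finger is partly riding on the pin, so I'll lift straight up.

```bash
python3 -m pendant '[[[0,0,0],[0,0,1],0],[[0,0,0],[0,0,2],0],[[0,0,0],[0,0,3],0],[[0,0,0],[0,0,3.5],0],[[0,0,0],[-2,1,3],0],[[0,0,0],[-3,1,2],0],[[0,0,0],[-3,1,0],0],[[0,0,0],[-3,1,0],0],[[0,0,0],[-3,1,0],0],[[0,0,0],[-3,1,0],0],[[0,0,0],[0,0,0],0],[[0,0,0],[0,0,0],0]]'
python3 - <<'E'
from meas import *
st()
a=env.grab_frame('side')[:,:,::-1]; b=env.grab_frame('top')[:,:,::-1]
cv2.imwrite('pics/c11.png',np.hstack([cv2.resize(a[220:295,265:365],(400,300),interpolation=cv2.INTER_CUBIC),cv2.resize(b[195:243,345:409],(400,300),interpolation=cv2.INTER_CUBIC)]))
cv2.imwrite('pics/side11.png',a); cv2.imwrite('pics/top11.png',b)
# bystanders: has the picture changed about them since the start?
a0=cv2.imread('pics/side0.png')
for n,(x,y,w,h) in dict(flask=(232,165,45,70),jar=(327,295,38,55),weight=(380,280,28,38)).items():
    print(n,cv2.phaseCorrelate(*[cv2.cvtColor(i[y:y+h,x:x+w],cv2.COLOR_BGR2GRAY).astype(np.float64) for i in(a0,a)]))
E
```

```text
t: 15.48
position: [0.3725, 0.0026, 0.1814]
tcp_rot: [0.322, -0.621, 0.329, 0.635]
ft_force: [0.6, -0.5, -0.5]
grip_width: 0.0
t 15.48 pos [0.3725 0.0026 0.1814] yaw -144.8 down [-0.023 -0.    -1.   ] ft [ 0.6 -0.5 -0.5] w 0.0 J [ 0.44  0.   -0.62 -0.01 -0.97  0.18]
flask ((0.5404325645216375, 0.0363108447898739), 0.9667601920869634)
jar ((0.0092579625423177, -0.021563778856158677), 0.991978368934612)
weight ((0.025895658372872887, -0.03140266035090988), 0.9803484785421915)
```

View pics/c11.png

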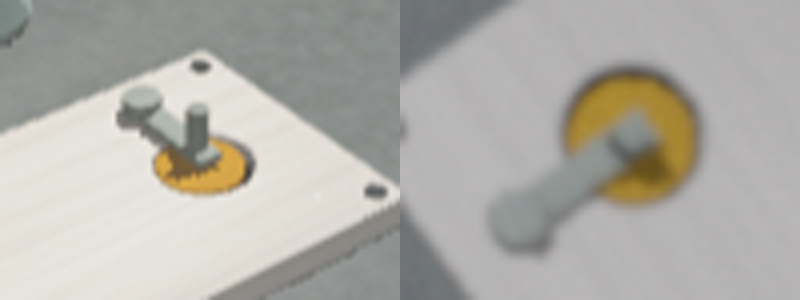

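Bar now lies across the seated disc in both views: the side pin top is at about (314,247) and the top-view pin at about (382,217). One numeric check of the angle and the flask, then I hand in.

```bash
python3 - <<'E'
from meas import *
P=np.array([.5342,-.0243])
for c,uv in(('side',(314.3,246.8)),('top',(381.8,216.3))):
    p=px2w(c,uv,.04)[0]; v=p[:2]-P; print(c,p,np.linalg.norm(v),35.2-np.degrees(np.arctan2(v[1],v[0])))
a=cv2.imread('pics/side11.png')
for r in('side0','s3'):
    i0=cv2.imread(f'pics/{r}.png')
    for n,(x,y,w,h) in dict(neck=(236,165,34,30),foot=(232,195,45,40)).items():
        g=[cv2.Canny(i[y:y+h,x:x+w],40,100).astype(np.float64) for i in(i0,a)]; print(r,n,cv2.phaseCorrelate(*g))
st()
env.finish_job()
E
```

```text
side [ 0.55570464 -0.05888831  0.04      ] 0.040728380076434235 93.32948727181848
top [ 0.55510568 -0.05650428  0.04      ] 0.038394831982029844 92.21003779049232
side0 neck ((0.5521509087380814, 0.03694628149086476), 0.8804536613443208)
side0 foot ((0.5431418389440203, 0.12615604092501087), 0.9454933733808968)
s3 neck ((-2.866154021184837, 3.6303225077184305), 0.25102282616796157)
s3 foot ((0.8428862113992075, 0.03780528233018998), 0.59752255873499)
t 15.58 pos [0.3736 0.0026 0.1812] yaw -144.9 down [-0.023 -0.    -1.   ] ft [ 0.3 -0.7 -0.4] w 0.0001 J [ 0.44  0.01 -0.61 -0.01 -0.97  0.18]
the job is handed in; nothing more can be done
```

The brass disc lies in the recess, and the keeper is swung over it to its stop. I handed the job in at about 15.6 s, with the robot clear and about 20 cm from the stage.

- **Disc:** I pushed it in with the two fingertips held slightly apart. Before the keeper swing its centre measured within about 0.5 mm (wrist) and 1.5 mm (top) of the recess centre. The last pictures still show it in the recess under the bar.
- **Keeper:** The first push reached the stop, but on the retreat the finger apparently rode on the pin top and dragged it back to about 75° (two views gave 70° and 77°). I pushed it to the stop again and lifted straight up. The last check gave 93° from the side camera and 92° from the top one. The stop is 90°, so it is there within measuring error.
- **Forces:** The highest reading between moves was about 9 N, pushing up on the finger while it touched the pin.
- **Bystanders:** The jar and the weight did not move (under 0.05 px). The flask check disagrees slightly: about 0.5 px sideways in the side picture, roughly 1 mm. I planned no contact with it and saw no sign of any. It may be an artefact of the image matching, but I did not settle that.

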